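Unclip the junction box cover

ROBOT

A 6-joint arm with a two-finger parallel gripper is mounted at the origin on the work surface. World frame = base frame: x ahead of the robot, y to its left, z up, the work surface at z = 0. Lengths are in m, angles in rad, forces in N, time in s.
With the tool pointing down it reaches from about 0.35 to 0.975 m from the base axis. Payload 4.9 kg.
Tool frame: the origin (TCP) lies where the fingers leave the gripper's body, on its centre line; the fingertips stand 73 mm ahead of it and the grasp point (between the pads) lies 54 mm ahead of it; z points along the fingers, y is the direction in which the jaws open and shut (so a half turn about z gives the same grasp; the last joint's range is limited). The gripper opens to 85 mm and grips with 20 to 120 N. Pads are 22 mm wide; open, the fingers measure 114 mm over their backs; the gripper's body (76 mm by 85 mm) begins 54 mm behind the grasp point. The pads swing forward as they close: fully open they stand 13 mm farther back than shut.
Start: joints at [-1.36, 0.053, 1.613, -0, 1.476, -0.119], TCP at [0.202, -0.591, 0.304] pointing down, gripper open.
Joint ranges: [-3.01, 3.01], [-1.01, 2.22], [0.06, 2.58], [-1.02, 4.17], [0.09, 2.62], [-3.14, 3.14]. Speed limits (rad/s): [2.57, 2.57, 3.14, 3.14, 3.14, 3.14].

INTERFACE

Orientations are given as a rotation vector (axis times angle).
In Python, from station import monitor, vision, workorder gives the robot as it stands.
- The arm moves only by the tool arm_command, never from a script. Its argument "rows" is text: rows parted by semicolons, each of 6 numbers parted by spaces: the shift along the world's x, y, z in mm, then the turn, a rotation vector about the world's x, y, z in degrees. In form: tx ty tz wx wy wz; .... A call has 1 to 12 rows; each row is the pose to reach, as a shift and turn from the pose measured when the call began; what a row does not reach only later rows make up. A row lasts 1/8 s, in which the tool goes at most 62.5 mm and 10.7 degrees, less where a joint would pass 70% of its speed; a pose out of reach is approached as far as the arm can. A call with a gripper value outside its range is refused whole. "jaw" is the opening, from 0 (shut) to 1 (fully open), set as the call begins (left out, the last holds). The fingers move at their own pace and stop on an object; "squeeze" is the grip in N (left out, the last holds). Time passes only in rows, so rows that repeat a pose let the fingers close. It gives the time, the measured TCP pose, the force and the opening at its end, in the units of the state.
- monitor.get_obs(): the state, without advancing time (a new reading comes with each control period).
- vision.get_image(name): name is "scene" or "top"; returns a dict with "frame" (420x560x3 uint8, red, green, blue), "vfov" (degrees; the focal length in pixels is half the picture's height over the tangent of half this angle, whatever the lens; pixels are square), "cx", "cy" (the principal point, pixels), "R" (3x3) and "t" (3): a world point X has camera coordinates R X + t. Camera axes: x right, y down, z forward; pixel columns grow to the right and rows downward; lengths in m; the calibration is good to about 2 mm. A picture is of the moment at which its call begins. There is no depth.
- workorder.finish_job(): hands the job in, once; it reports no verdict.
The state is a dict: "t": time; "q": joint angles; "dq": joint speeds; "effort": joint torques, N m; "tool_pos": TCP position; "tool_rot": TCP orientation; "contact_force": force on the tool from outside, world axes, zero at the start; "wrist_torque": the same for the moment, N m; "opening": finger opening in m.
Only numpy, scipy, OpenCV 4.12 (cv2) and the standard library are available. Lean on these libraries where they do the work, as an engineer would, in place of code of your own. Each camera call takes 0.05 s, during which the arm holds its last target. There are 200 camera calls.

TASK

Open the grey junction box for wiring: gently press its springy red tab inward, by the orange thumb pad, until the tab edge of the white cover springs up, without straining the brittle tab. Then lift the cover off by its ridge, not pulling while it is still hooked, and set it down gently, flat and ridge up, inside the blue tray, leaving everything else where it is.

Things in the scene. Friction and masses are not known exactly. Their poses are not given: they have to be found in the camera images.
- jbox: grey junction box screwed to the board, 130 mm (its x) x 110 mm (its y) x 60 mm tall. Origin: centre of its underside, z up. Its snap tab is at the middle of its -x side; inward is the box's +x. The 100 mm outside that side is kept clear. The white cover sits in the box's top, its plate's underside 54 mm and its plate's top 59 mm above the box's underside
- snap_tab (a joint): the red springy tab of the box, angle in rad: 0 at rest, grows as its top is pressed inward, hard stop at 0.125. It flexes about its root at box x = -54 mm, z = 15 mm. Two ears hook over the cover's flanges by about 4 mm and slip off at 0.06 to 0.12 rad, as the cover lies. Pressed at mid-pad it lets go at about 4 to 8 N (stop felt just beyond), then springs back when left; it is brittle: over 12 N snaps it
- tab_stem (a point): point on the centre line of the red tab's stem (12 mm wide, 4 mm thick, top 93 mm above the box's underside) at mid-pad height, 82 mm above the box's underside. An orange thumb pad, 12 mm wide and 22 mm tall, centred at this height, sits on the stem; its outer face stands 3 to 16 mm outward (box -x) of this point: this differs from box to box and is not measured, so feel for it or look
- cover_grip (a point): centre of the grip ridge of the white cover: ridge 50 mm long (x), 14 mm thick (y), 24 mm tall, standing on the plate. Plate 116 mm (x) x 96 mm (y) x 5 mm, notched for the tab at its -x edge; 0.1 to 0.17 kg. This point is 17 mm above the plate's underside and 4 mm to +x of the plate's centre; z up out of the plate. Axes parallel to the box's while in place
- cover_tab_edge (a point): point on the plate's top at the middle of the cover's tab edge (55 mm to -x of the plate's centre). A sprung gasket lifts this edge about 11 mm as soon as the tab lets go, the far edge staying down; the tab can then no longer catch it, and the cover lifts straight up by the ridge. The tab's top stands 34 mm above the seated plate
- tray: shallow blue parts tray, fixed, outside 172 mm (its x) x 142 mm (its y), walls 5 mm thick and 14 mm tall, inside floor 5 mm above the origin. Origin: centre of its underside, z up
- pliers: a bystander: red-handled pliers, 155 x 56 x 12 mm, lying flat. Origin: under its pivot
- cup: a bystander: paper cup, 72 mm across, 90 mm tall, standing. Origin: centre of its underside
- lamp_holder: a bystander: black lamp holder with a clear bulb, 60 mm across, 130 mm tall, standing. Origin: centre of its underside
- switch_plate: a bystander: white light switch, 80 x 80 x 13 mm, lying flat. Origin: centre of its underside
- wall_box: a bystander: round white and red wall box, 72 mm across, 45 mm tall, with a conduit stub. Origin: centre of its underside
- breaker: a bystander: grey and white circuit breaker, 70 x 36 mm, 83 mm tall, standing. Origin: centre of its underside

How it is judged:
By the outcome, as a careful person would: the job done as asked, in the order asked, and still so for the second after the job is handed in, with the robot touching nothing.
It also fails if it takes over 58 s, if anything falls off the work surface, if the arm or the gripper's body presses on something with over 40 N, if the wrist force passes 120 N, or if a joint passes its speed limit or range.

## Working session

There is one attempt and no reset: what is moved stays moved. The work goes in short steps, Python scripts to look and compute and a tool call to move; the robot and the scene stay as the last step left them, time stands still between calls to the robot, and variables do not carry over. Pictures are saved under pics/ and viewed, about 8 in all and at most 12, crops included, and the job is handed in when it is done.

Besides the shell and the picture viewer there is one more tool, called after ">>>" as name(argument=value, ...) on one line, values as JSON. arm_command: Moves the arm, as the interface text tells. Its arguments: {"type":"object","properties":{"rows":{"type":"string"},"jaw":{"type":"number"},"squeeze":{"type":"number"}},"required":["rows"]}

```bash
mkdir -p pics; cat > h.py <<'E'
import numpy as np, cv2
from station import monitor, vision, workorder
def snap(name,fn=None):
    d=vision.get_image(name); im=cv2.cvtColor(d["frame"],cv2.COLOR_RGB2BGR)
    d["im"]=im; d["f"]=im.shape[0]/2/np.tan(np.radians(d["vfov"])/2); d["R"]=np.array(d["R"]); d["t"]=np.array(d["t"])
    if fn: cv2.imwrite("pics/"+fn,im)
    return d
def ray(d,u,v):
    r=d["R"].T@np.array([(u-d["cx"])/d["f"],(v-d["cy"])/d["f"],1]); return -d["R"].T@d["t"], r/np.linalg.norm(r)
def onz(d,u,v,z):
    c,r=ray(d,u,v); return c+r*(z-c[2])/r[2]
def proj(d,X):
    p=d["R"]@np.array(X)+d["t"]; return d["f"]*p[0]/p[2]+d["cx"],d["f"]*p[1]/p[2]+d["cy"]
E
python3 - <<'E'
from h import *
a=snap("top","t0.png");b=snap("scene","s0.png")
for d in(a,b): print(d["vfov"],d["cx"],d["cy"],-d["R"].T@d["t"],d["R"][2])
o=monitor.get_obs();print(o)
E
```

```text
54.890913444405406 275.3892378284467 205.0317934262865 [ 0.46257984 -0.01190959  1.17852017] [ 0.1437511   0.00405887 -0.98960555]
55.00413198797266 280.7508317529072 208.3903496278801 [ 1.34109094 -0.56816273  0.7317819 ] [-0.6555579   0.49509466 -0.57019743]
{'t': 0.1, 'q': array([-1.35998822e+00,  5.32812528e-02,  1.61416495e+00, -7.90140903e-06,
        1.47597702e+00, -1.19005063e-01]), 'dq': array([-0.00027692, -0.00195543, -0.00245316,  0.00020946,  0.0001013 ,
       -0.00080875]), 'effort': array([-5.34399587e-04, -3.94905889e+01, -3.71364284e+01, -1.22368897e-04,
        3.91806301e-03, -2.28465524e-05]), 'tool_pos': array([ 0.20232192, -0.59089347,  0.30278684]), 'tool_rot': array([-3.09716918e+00, -5.15425466e-01,  1.44198768e-04]), 'contact_force': array([ 0.52989192, -0.7306564 ,  0.19128424]), 'wrist_torque': array([-0.00631672,  0.03917037, -0.02803634]), 'opening': 0.08568335780251336}
```

View pics/t0.png

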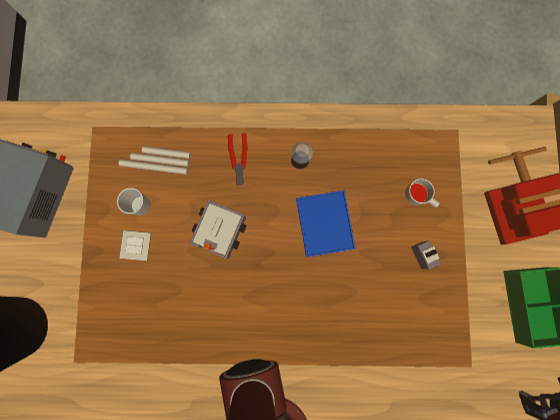

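View pics/s0.png

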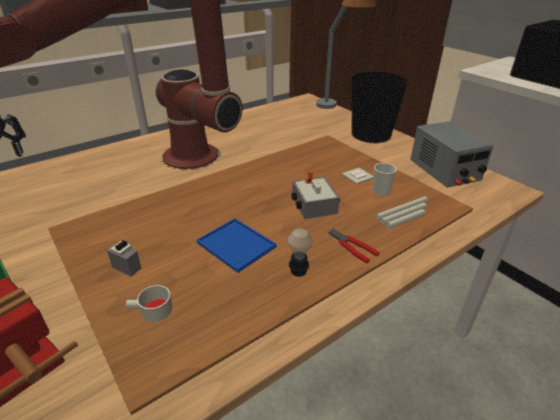

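The top view shows the box at about (218,230) with its tab at about (208,245), and the tray at about (326,223). The scene view shows the box at (316,197) with its tab at (310,178).

```bash
python3 - <<'E'
from h import *
a=snap("top");b=snap("scene")
c1=cv2.resize(a["im"][190:270,180:260],None,fx=5,fy=5,interpolation=cv2.INTER_CUBIC)
c2=cv2.resize(b["im"][160:240,275:355],None,fx=5,fy=5,interpolation=cv2.INTER_CUBIC)
cv2.imwrite("pics/c0.png",np.hstack([c1,c2]))
def comp(m,mn=8):
    n,l,s,c=cv2.connectedComponentsWithStats(m.astype(np.uint8));return [(c[i].round(2),s[i]) for i in range(1,n) if s[i,4]>=mn]
for d,box in((a,(180,190,260,270)),(b,(275,160,355,240))):
    h=cv2.cvtColor(d["im"],cv2.COLOR_BGR2HSV);H,S,V=cv2.split(h)
    roi=np.zeros(H.shape,bool);roi[box[1]:box[3],box[0]:box[2]]=1
    red=((H<14)|(H>172))&(S>165)&(V>90)&roi
    print("red",comp(red,4)); print("orange",comp(red&(H>=6)&(H<14),3))
    white=(S<50)&(V>170)&roi; print("white",comp(white,20))
    blue=(H>100)&(H<125)&(S>150)&(V>60)
    n,l,s,c=cv2.connectedComponentsWithStats(blue.astype(np.uint8));i=1+np.argmax(s[1:,4])
    cn=max(cv2.findContours((l==i).astype(np.uint8),0,2)[0],key=cv2.contourArea);q=cv2.boxPoints(cv2.minAreaRect(cn)) 
    print("blue",s[i],c[i]); 
    ap=cv2.approxPolyDP(cv2.convexHull(cn),5,True)[:,0]
    P=np.array([onz(d,*p,0.014) for p in ap]);print(ap.tolist(),P.round(4).tolist(),P.mean(0))
    w=white.astype(np.uint8);cn=max(cv2.findContours(w,0,2)[0],key=cv2.contourArea);r=cv2.minAreaRect(cn);print(r,[onz(d,*p,.059).round(4).tolist() for p in cv2.boxPoints(r)])
E
```

```text
red [(array([207.88, 246.73]), array([204, 244,  10,   6,  33], dtype=int32))]
orange [(array([207.39, 246.57]), array([205, 244,   6,   6,  28], dtype=int32))]
white []
blue [ 297  191   58   65 2857] [325.04340217 223.2359118 ]
[[343, 191], [354, 248], [306, 255], [297, 198]] [[0.6751, -0.2044, 0.014], [0.5095, -0.2335, 0.014], [0.4882, -0.096, 0.014], [0.6531, -0.07, 0.014]] [ 0.58146956 -0.15098522  0.014     ]
((215.0, 249.0), (0.0, 0.0), 0.0) [[0.5012, 0.1579, 0.059], [0.5012, 0.1579, 0.059], [0.5012, 0.1579, 0.059], [0.5012, 0.1579, 0.059]]
red [(array([309.41, 175.24]), array([305, 170,   9,  12,  59], dtype=int32)), (array([350.64, 237.73]), array([348, 236,   7,   4,  22], dtype=int32))]
orange [(array([309.61, 174.29]), array([305, 170,   9,  10,  49], dtype=int32))]
white [(array([350.5, 174.1]), array([344, 170,  11,  11,  58], dtype=int32)), (array([315.29, 189.86]), array([297, 179,  38,  22, 449], dtype=int32))]
blue [ 198  219   77   53 2145] [236.26899767 244.26759907]
[[274, 246], [238, 271], [198, 240], [235, 219]] [[0.6503, -0.0685, 0.014], [0.6758, -0.2003, 0.014], [0.5038, -0.2247, 0.014], [0.4797, -0.0894, 0.014]] [ 0.57739654 -0.1457071   0.014     ]
((315.4299621582031, 189.00999450683594), (19.940410614013672, 35.0724983215332), 81.8698959350586) [[0.4762, 0.1485, 0.059], [0.5188, 0.2613, 0.059], [0.6124, 0.1868, 0.059], [0.5711, 0.0836, 0.059]]
```

View pics/c0.png

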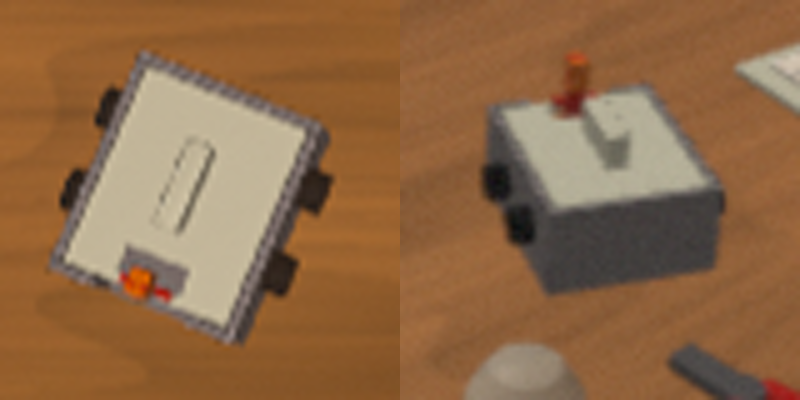

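```bash
cat > m.py <<'E'
from h import *
a=snap("top");b=snap("scene")
pa=lambda x,y:(180+(x+.5)/5-.5,190+(y+.5)/5-.5)
pb=lambda x,y:(275+(x-400+.5)/5-.5,160+(y+.5)/5-.5)
C=np.array([onz(a,*pa(*p),.06) for p in((142,53),(328,132),(240,342),(52,268))])
print("top rim",C.round(4).tolist(),C.mean(0)); 
for i in range(4):
    e=C[(i+1)%4]-C[i];print(np.linalg.norm(e).round(4),np.degrees(np.arctan2(e[1],e[0])).round(1))
C=np.array([onz(b,*pb(*p),.06) for p in((653,85),(722,187),(548,215),(488,103))])
print("scene rim",C.round(4).tolist(),C.mean(0)); 
for i in range(4):
    e=C[(i+1)%4]-C[i];print(np.linalg.norm(e).round(4),np.degrees(np.arctan2(e[1],e[0])).round(1))
R=[onz(a,*pa(*p),.083) for p in((200,138),(215,145),(180,235),(155,222))];print("ridge",np.mean(R,0))
def tri(u,v):
    A=[];B=[]
    M=np.zeros((3,3));y=np.zeros(3)
    for d,p in((a,u),(b,v)):
        c,r=ray(d,*p);Q=np.eye(3)-np.outer(r,r);M+=Q;y+=Q@c
    X=np.linalg.solve(M,y);return X,[proj(d,X) for d in(a,b)]
print("pad top",tri(pa(139,275),pb(577,55)), "pad ctr ", tri(pa(139,283),pb(574,75)))
print("pad onz top",onz(a,*pa(139,281),.093),onz(b,*pb(577,57),.093))
E
python3 m.py
```

```text
top rim [[0.6369, 0.1816, 0.06], [0.5934, 0.0764, 0.06], [0.477, 0.1224, 0.06], [0.5164, 0.2272, 0.06]] [0.55592887 0.1519006  0.06      ]
0.1138 -112.5
0.1252 158.5
0.112 69.4
0.1289 -20.7
scene rim [[0.5077, 0.2438, 0.06], [0.6246, 0.1952, 0.06], [0.5857, 0.0898, 0.06], [0.4619, 0.1413, 0.06]] [0.5449813  0.16754137 0.06      ]
0.1266 -22.6
0.1123 -110.3
0.134 157.4
0.1122 65.9
ridge [0.56105917 0.1503837  0.083     ]
pad top (array([0.51123969, 0.17135332, 0.10811902]), [(np.float64(207.20977056403152), np.float64(244.4565163876721)), (np.float64(309.80134620790176), np.float64(170.62743271450526))]) pad ctr  (array([0.50746597, 0.17372873, 0.09118379]), [(np.float64(207.34741962165842), np.float64(246.16050114327794)), (np.float64(309.3449082308524), np.float64(174.60750599877386))])
pad onz top [0.50835232 0.17331066 0.093     ] [0.49335464 0.18823155 0.093     ]
```

```bash
cat >> m.py <<'E'
print('----')
T=[(142,53),(328,132),(240,342),(52,268)];S=[(722,187),(548,215),(488,103),(653,85)]
for p,q in zip(T,S): print("rim",tri(pa(*p),pb(*q))[0].round(4))
for n,p,q in(("mat",(93,127),(470,210)),("mat",(459,129),(115,353)),("mat",(471,366),(57,233)),("mat",(75,361),(345,137)),
 ("tray",(343.5,190.5),(238,271.5)),("tray",(354.5,248.5),(197.5,240)),("tray",(305.5,255.5),(235,218.5)),("tray",(296.5,197.5),(274.5,246))): 
  X,pp=tri(p,q);print(n,X.round(4),np.round(pp,1).tolist())
for p,q in(((200,138),(628,130)),((155,228),(590,98))): print("ridge",tri(pa(*p),pb(*q))[0].round(4))
E
python3 m.py | sed -n '/----/,$p'
```

```text
----
rim [0.6361 0.1808 0.0713]
rim [0.5942 0.0783 0.0688]
rim [0.4787 0.1235 0.0739]
rim [0.5183 0.2283 0.0696]
mat [0.865  0.5453 0.0039] [[93.4, 127.4], [470.6, 209.8]]
mat [ 0.8272 -0.5224  0.1146] [[464.8, 130.6], [124.4, 352.9]]
mat [ 0.191  -0.5441 -0.0076] [[465.5, 363.6], [51.6, 231.9]]
mat [ 0.2093  0.582  -0.0065] [[64.8, 352.6], [336.3, 138.2]]
tray [ 0.6774 -0.2038  0.0154] [[342.8, 190.1], [237.1, 271.5]]
tray [ 0.5091 -0.2312  0.0208] [[353.6, 248.0], [196.5, 240.0]]
tray [ 0.4869 -0.0937  0.022 ] [[305.4, 255.4], [234.9, 218.5]]
tray [ 0.6538 -0.0688  0.0166] [[296.6, 197.6], [274.7, 246.0]]
ridge [0.5868 0.1446 0.0997]
ridge [0.536  0.1648 0.0913]
```

```bash
python3 - <<'E'
from h import *
a=snap("top");b=snap("scene")
def edge(d,p,q,n=25,w=8,m=0.06):
    g=cv2.GaussianBlur(cv2.split(d["im"])[1].astype(np.float32),(0,0),1.0)   # green
    p,q=np.array(p,float),np.array(q,float);t=(q-p)/np.linalg.norm(q-p);nn=np.array([-t[1],t[0]])
    s=np.arange(-w,w+.01,.25);out=[]
    for k in np.linspace(m,1-m,n):
        c=p+k*(q-p);P=(c+s[:,None]*nn).astype(np.float32)
        v=cv2.remap(g,P[:,:1],P[:,1:],cv2.INTER_LINEAR)[:,0];gr=np.abs(np.gradient(v));i=gr.argmax()
        if gr[i]>1.2: out.append(P[i])
    return np.array(out,float)
segs={"top":[((93,127),(459,129)),((459,129),(471,366)),((75,361),(225,363)),((93,127),(75,361))],
"scene":[((470,210),(115,353)),((115,353),(57,233)),((57,233),(345,137)),((345,137),(470,210))]}
from scipy.optimize import least_squares
for n,d in(("top",a),("scene",b)):
    E=[edge(d,*s) for s in segs[n]]
    def und(P,k):
        x=(P-[d["cx"],d["cy"]])/d["f"];K=np.array([[d["f"],0,d["cx"]],[0,d["f"],d["cy"]],[0,0,1]])
        return cv2.undistortPoints(P.reshape(-1,1,2),K,np.array([k[0],0,0,0,0]),P=K)[:,0]
    def res(k):
        r=[]
        for P in E:
            U=und(P,k);c=U-np.median(U,0);v=np.linalg.svd(c-c.mean(0))[2][1];r.append((c-c.mean(0))@v)
        return np.concatenate(r)
    for k in(0,):
        for P in E:
            U=und(P,[0]);c=U-U.mean(0);v=np.linalg.svd(c)[2][1];print(n,len(P),(c@v).round(1).tolist())
    s=least_squares(res,[0.],loss="soft_l1",f_scale=.4);print(n,"k1",s.x,"rms0",np.std(res([0.])),"rms",np.std(res(s.x)))
E
```

```text
top 25 [0.1, 0.0, -0.3, -0.3, -0.1, 0.6, 0.3, 0.5, 0.4, -0.1, -0.2, -0.2, -0.5, -0.6, 0.6, 0.5, -0.0, -0.1, -0.1, -0.4, -0.2, -0.5, 0.4, 0.4, 0.1]
top 25 [0.0, -0.2, 0.4, -0.0, 0.0, -0.4, 0.4, -0.3, 0.0, -0.2, 0.1, -0.1, 0.5, -0.2, 0.1, -0.1, 0.5, -0.5, 0.1, -0.1, 0.2, -0.5, 0.1, -0.4, 0.5]
top 25 [-0.4, -0.1, -0.2, 0.1, -0.2, -0.2, 0.0, 0.2, -0.0, 0.2, 0.4, 0.4, 0.7, 0.4, 0.6, -0.7, -0.2, -0.2, -0.2, -0.5, -0.2, -0.0, -0.0, -0.1, 0.2]
top 25 [-0.0, -0.3, 0.3, 0.1, -0.4, 0.1, 0.1, -0.3, 0.2, -0.3, -0.2, 0.5, 0.3, -0.2, 0.4, -0.1, -0.1, 0.2, -0.0, 0.0, -0.2, 0.1, 0.1, -0.6, 0.2]
top k1 [0.00693254] rms0 0.3090943683335528 rms 0.307533642185126
scene 6 [2.0, -0.5, -0.8, -0.7, -1.5, 1.5]
scene 14 [-0.1, -0.1, -0.0, 0.0, 0.1, 0.1, -0.1, -0.0, 0.0, 0.3, -0.1, -0.0, 0.0, -0.2]
scene 25 [-0.1, -0.1, 0.1, 0.4, -0.1, 0.1, -0.1, -0.1, 0.1, -0.1, -0.1, 0.4, -0.1, 0.1, 0.3, -0.2, 0.1, -0.2, -0.2, 0.1, -0.2, 0.1, 0.3, -0.2, -0.2]
scene 25 [-4.4, -4.6, -5.5, -7.5, 4.3, 4.1, 4.2, 4.4, 2.7, 2.5, 3.1, 2.6, 1.9, 1.7, 1.5, 1.6, 1.1, 0.9, -6.8, -6.3, 0.3, 0.3, -0.4, -0.6, -1.3]
scene k1 [0.18853864] rms0 2.2089706201678343 rms 2.1069747115817177
```

>>> arm_command(rows="20 35 0 0 0 8; 45 80 0 0 0 16; 70 125 0 0 0 24; 95 170 0 0 0 32; 120 215 0 0 0 40; 145 260 0 0 0 48; 170 305 0 0 0 56; 195 350 0 0 0 64; 215 385 0 0 0 72; 235 415 0 0 0 80; 245 435 0 0 0 86; 248 441 0 0 0 90", jaw=0)

```text
t: 2.0
tool_pos: [0.4509, -0.149, 0.3041]
tool_rot: [1.821, 2.56, 0.0]
contact_force: [-0.1, 0.1, -0.4]
opening: 0.0001
```

>>> arm_command(rows="0 40 0 0 0 7; 0 90 0 0 0 14; 0 140 0 0 0 21; 0 190 0 0 0 28; 0 240 0 0 0 35; 0 290 0 0 0 42; 0 325 0 0 0 49.6; 0 343 -20 0 0 49.6; 0 343 -60 0 0 49.6; 0 343 -100 0 0 49.6; 0 343 -125 0 0 49.6; 0 343 -137 0 0 49.6")

```text
t: 3.5
tool_pos: [0.4501, 0.1938, 0.1654]
tool_rot: [-0.579, -3.086, 0.001]
contact_force: [-0.3, 0.1, -0.0]
opening: -0.0002
```

```bash
python3 - <<'E'
from h import *
a=snap("top");b=snap("scene");o=monitor.get_obs();print(o["tool_pos"],o["tool_rot"],o["q"])
tip=o["tool_pos"]-[0,0,.073]
for d in(a,b): print(proj(d,tip),proj(d,[.5065,.1723,.094]))
c1=cv2.resize(a["im"][190:270,170:250],None,fx=5,fy=5,interpolation=cv2.INTER_CUBIC)
c2=cv2.resize(b["im"][140:220,260:340],None,fx=5,fy=5,interpolation=cv2.INTER_CUBIC)
cv2.imwrite("pics/c1.png",np.hstack([c1,c2]))
E
```

```text
[0.45033892 0.19379564 0.16600457] [-5.78730215e-01 -3.08594902e+00  1.10768475e-03] [ 2.54386196e-01 -1.44873959e-01  2.04358128e+00  1.55484279e-04
  1.24485576e+00 -9.45692304e-01]
(np.float64(198.94437908657778), np.float64(267.66844399733026)) (np.float64(207.69112619030614), np.float64(246.48334306790153))
(np.float64(302.84230221477935), np.float64(165.27032930315903)) (np.float64(308.8456043046912), np.float64(173.84351605509426))
```

View pics/c1.png

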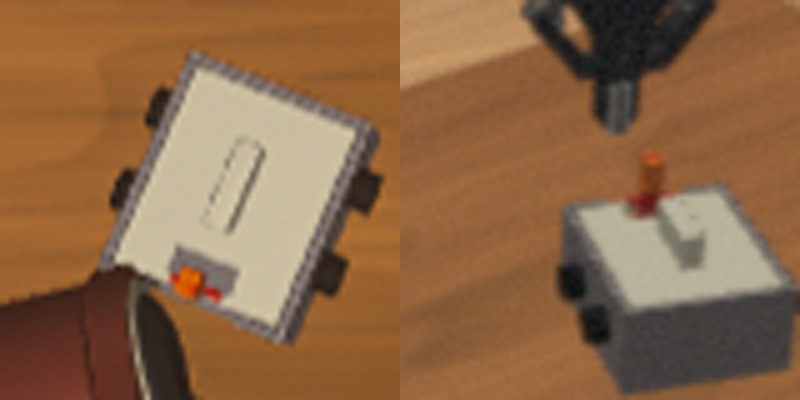

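>>> arm_command(rows="9 -3.5 0 0 0 0; 18 -7 0 0 0 0; 24 -9.3 0 0 0 0; 28 -10.9 0 0 0 0; 28 -10.9 0 0 0 0; 28 -10.9 0 0 0 0")

```text
t: 4.35
tool_pos: [0.4782, 0.1829, 0.1659]
tool_rot: [-0.579, -3.086, 0.001]
contact_force: [-0.1, 0.1, 1.1]
opening: -0.0002
```

>>> arm_command(rows="0.7 -0.27 0 0 0 0; 1.4 -0.54 0 0 0 0; 2.1 -0.82 0 0 0 0; 2.8 -1.1 0 0 0 0; 2.8 -1.1 0 0 0 0")

```text
t: 4.97
tool_pos: [0.481, 0.1818, 0.1659]
tool_rot: [-0.579, -3.086, 0.001]
contact_force: [-0.6, -0.8, -0.1]
opening: 0.0001
```

>>> arm_command(rows="0.7 -0.27 0 0 0 0; 1.4 -0.54 0 0 0 0; 2.1 -0.82 0 0 0 0; 2.8 -1.1 0 0 0 0; 2.8 -1.1 0 0 0 0")

```text
t: 5.6
tool_pos: [0.4839, 0.1807, 0.1659]
tool_rot: [-0.579, -3.086, 0.001]
contact_force: [-0.6, -0.1, -0.2]
opening: -0.0001
```

>>> arm_command(rows="0.7 -0.27 0 0 0 0; 1.4 -0.54 0 0 0 0; 1.9 -0.75 0 0 0 0; 1.9 -0.75 0 0 0 0")

```text
t: 6.1
tool_pos: [0.4858, 0.1799, 0.1659]
tool_rot: [-0.579, -3.086, 0.001]
contact_force: [0.4, 0.4, -0.5]
opening: 0.0
```

>>> arm_command(rows="0.7 -0.27 0 0 0 0; 1.4 -0.54 0 0 0 0; 1.9 -0.75 0 0 0 0; 1.9 -0.75 0 0 0 0")

```text
t: 6.6
tool_pos: [0.4878, 0.1792, 0.1659]
tool_rot: [-0.579, -3.086, 0.001]
contact_force: [0.8, 0.7, 0.1]
opening: -0.0002
```

>>> arm_command(rows="0.7 -0.27 0 0 0 0; 1.4 -0.54 0 0 0 0; 1.9 -0.75 0 0 0 0; 1.9 -0.75 0 0 0 0")

```text
t: 7.1
tool_pos: [0.4897, 0.1784, 0.1659]
tool_rot: [-0.579, -3.086, 0.001]
contact_force: [-0.4, 0.3, 0.1]
opening: -0.0004
```

>>> arm_command(rows="0.7 -0.27 0 0 0 0; 1.4 -0.54 0 0 0 0; 1.9 -0.75 0 0 0 0; 1.9 -0.75 0 0 0 0")

```text
t: 7.6
tool_pos: [0.4914, 0.1777, 0.1659]
tool_rot: [-0.579, -3.085, 0.001]
contact_force: [-0.6, 1.0, 0.4]
opening: -0.0002
```

>>> arm_command(rows="0.7 -0.27 0 0 0 0; 1.4 -0.54 0 0 0 0; 1.9 -0.75 0 0 0 0; 1.9 -0.75 0 0 0 0")

```text
t: 8.1
tool_pos: [0.4933, 0.177, 0.166]
tool_rot: [-0.579, -3.085, 0.001]
contact_force: [-2.4, -0.4, 2.5]
opening: -0.0002
```

>>> arm_command(rows="0.5 -0.2 0 0 0 0; 0.9 -0.36 0 0 0 0; 0.9 -0.36 0 0 0 0")

```text
t: 8.48
tool_pos: [0.4942, 0.1767, 0.166]
tool_rot: [-0.579, -3.085, 0.001]
contact_force: [-4.8, 1.7, 2.9]
opening: 0.0001
```

>>> arm_command(rows="0.5 -0.2 0 0 0 0; 0.9 -0.36 0 0 0 0; 0.9 -0.36 0 0 0 0")

```text
t: 8.85
tool_pos: [0.4951, 0.1763, 0.1661]
tool_rot: [-0.579, -3.084, 0.001]
contact_force: [-3.1, 1.6, 3.2]
opening: 0.0003
```

```bash
python3 - <<'E'
from h import *
a=snap("top");b=snap("scene")
fs=[]
for i in range(4): snap("scene");fs.append(monitor.get_obs()["contact_force"])
print(np.mean(fs,0),np.std(fs,0))
c1=cv2.resize(a["im"][190:270,170:250],None,fx=5,fy=5,interpolation=cv2.INTER_CUBIC)
c2=cv2.resize(b["im"][150:200,285:335],None,fx=8,fy=8,interpolation=cv2.INTER_CUBIC)
cv2.imwrite("pics/c2.png",np.hstack([c1,c2]))
E
```

```text
[-4.01185362  1.40424794  3.38556507] [0.33528704 0.24245832 0.71565279]
```

View pics/c2.png

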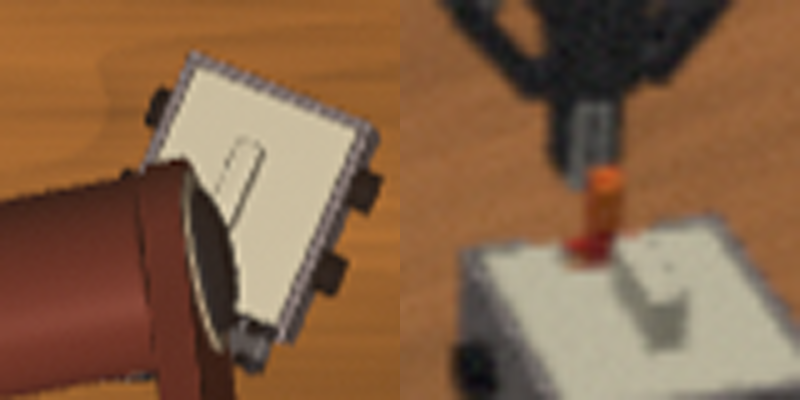

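```bash
cat > chk.py <<'E'
from h import *
import os
b=snap("scene");fs=[]
for i in range(2): fs.append(monitor.get_obs()["contact_force"]);b=snap("scene")
fs.append(monitor.get_obs()["contact_force"]);f=np.mean(fs,0)
g=b["im"][175:215,290:340].astype(float)
if not os.path.exists("ref.npy"): np.save("ref.npy",g)
o=monitor.get_obs();print(o["t"],o["tool_pos"].round(4),"F",f.round(1),"in",round(-f[0]*.932+f[1]*.363,1),"diff",np.abs(g-np.load("ref.npy")).mean().round(2))
E
python3 chk.py
```

```text
9.3 [0.4951 0.1763 0.166 ] F [-4.1  1.   3.3] in 4.2 diff 0.0
```

>>> arm_command(rows="0.5 -0.2 0 0 0 0; 0.9 -0.36 0.2 0 0 0; 0.9 -0.36 0.2 0 0 0")

```text
t: 9.68
tool_pos: [0.4959, 0.176, 0.1661]
tool_rot: [-0.579, -3.084, 0.001]
contact_force: [-5.6, 2.6, 2.7]
opening: -0.0001
```

```bash
python3 chk.py
```

```text
9.825 [0.4958 0.176  0.1661] F [-4.2  1.6  2.6] in 4.5 diff 1.98
```

>>> arm_command(rows="0.5 -0.2 0 0 0 0; 0.9 -0.36 0.3 0 0 0; 0.9 -0.36 0.3 0 0 0")

```text
t: 10.2
tool_pos: [0.4966, 0.1756, 0.1662]
tool_rot: [-0.579, -3.084, 0.001]
contact_force: [-4.3, 2.3, 1.3]
opening: -0.0002
```

```bash
python3 chk.py
```

```text
10.35 [0.4966 0.1757 0.1662] F [-4.6  1.8  2. ] in 4.9 diff 2.02
```

>>> arm_command(rows="0.5 -0.2 0 0 0 0; 0.9 -0.36 0.3 0 0 0; 0.9 -0.36 0.3 0 0 0")

```text
t: 10.72
tool_pos: [0.4974, 0.1753, 0.1662]
tool_rot: [-0.579, -3.083, 0.001]
contact_force: [-3.8, 1.6, 0.6]
opening: 0.0001
```

```bash
python3 chk.py
```

```text
10.875 [0.4973 0.1753 0.1662] F [-3.9  2.4  0.5] in 4.5 diff 7.76
```

>>> arm_command(rows="0.5 -0.2 0 0 0 0; 0.9 -0.36 0.3 0 0 0; 0.9 -0.36 0.3 0 0 0")

```text
t: 11.25
tool_pos: [0.4981, 0.175, 0.1663]
tool_rot: [-0.578, -3.083, 0.001]
contact_force: [-3.9, 3.1, -0.6]
opening: -0.0003
```

```bash
python3 chk.py
```

```text
11.4 [0.498  0.175  0.1662] F [-4.7  2.8  0.5] in 5.4 diff 7.79
```

The image difference jumped from 2.0 to 7.8 and the force dropped, so the cover has probably sprung. I'm backing off outward to look.

>>> arm_command(rows="-3 1.2 0 0 0 0; -10 3.9 0 0 0 0; -20 7.8 0 0 0 0; -28 10.9 5 0 0 0; -30 11.7 25 0 0 0; -30 11.7 60 0 0 0; -30 11.7 90 0 0 0; -30 11.7 100 0 0 0; -30 11.7 100 0 0 0", jaw=0.6)

```text
t: 12.52
tool_pos: [0.4681, 0.1868, 0.2668]
tool_rot: [-0.578, -3.084, -0.0]
contact_force: [-0.7, 0.1, -0.3]
opening: 0.0514
```

```bash
python3 - <<'E'
from h import *
a=snap("top");b=snap("scene");o=monitor.get_obs();print(o["tool_pos"],o["contact_force"],o["opening"])
c1=cv2.resize(a["im"][190:270,170:250],None,fx=5,fy=5,interpolation=cv2.INTER_CUBIC)
c2=cv2.resize(b["im"][160:210,285:335],None,fx=8,fy=8,interpolation=cv2.INTER_CUBIC)
cv2.imwrite("pics/c3.png",np.hstack([c1,c2]))
E
```

```text
[0.46739775 0.18661485 0.26478156] [-0.11935351  0.60860977 -0.39853025] 0.0511694932552998
```

View pics/c3.png

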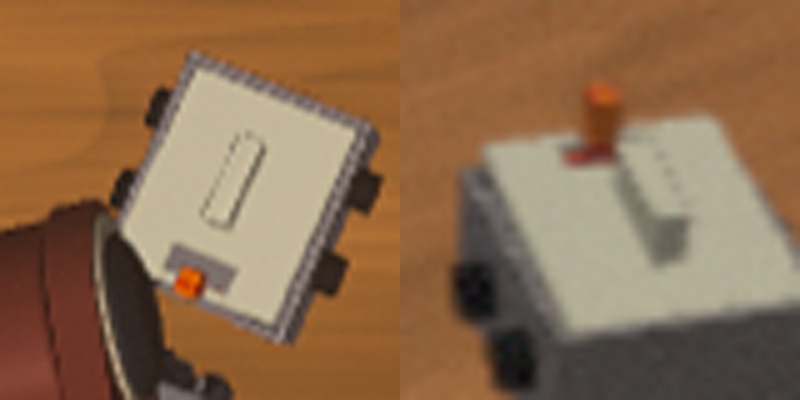

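The tab edge of the cover is up, above the rim, and the ears are beneath it. In the top crop the ridge is centred at about (234,180).

```bash
python3 - <<'E'
from h import *
a=snap("top")
pa=lambda x,y:(170+(x+.5)/5-.5,190+(y+.5)/5-.5)
P=[onz(a,*pa(*p),.1) for p in((243,132),(266,146),(226,228),(203,215))];print(np.mean(P,0),P)
e=P[3]-P[0]+P[2]-P[1];print(np.degrees(np.arctan2(-e[1],-e[0])))
E
```

```text
[0.56205809 0.14955221 0.1       ] [array([0.5880261 , 0.14581182, 0.1       ]), array([0.58058427, 0.13323745, 0.1       ]), array([0.53640141, 0.15332749, 0.1       ]), array([0.54322058, 0.16583209, 0.1       ])]
-24.262831076947354
```

>>> arm_command(rows="30 -12 0 0 0 0; 70 -27 0 0 0 0; 90 -35 0 0 0 0; 94 -36.7 -20 0 0 0; 94 -36.7 -60 0 0 0; 94 -36.7 -90 0 0 0; 94 -36.7 -105 0 0 0; 94 -36.7 -112 0 0 0; 94 -36.7 -112 0 0 0")

```text
t: 13.8
tool_pos: [0.5613, 0.15, 0.1526]
tool_rot: [-0.578, -3.081, 0.003]
contact_force: [-0.1, -0.3, -0.4]
opening: 0.0513
```

```bash
python3 - <<'E'
from h import *
a=snap("top");b=snap("scene");o=monitor.get_obs();print(o["tool_pos"],o["contact_force"],o["opening"])
c1=cv2.resize(a["im"][190:270,170:250],None,fx=5,fy=5,interpolation=cv2.INTER_CUBIC)
c2=cv2.resize(b["im"][150:210,285:345],None,fx=7,fy=7,interpolation=cv2.INTER_CUBIC)[:400]
cv2.imwrite("pics/c4.png",np.hstack([c2]))
E
```

```text
[0.56203331 0.15004547 0.15383589] [ 0.45829583  0.14167521 -0.34328861] 0.051186427376138675
```

View pics/c4.png

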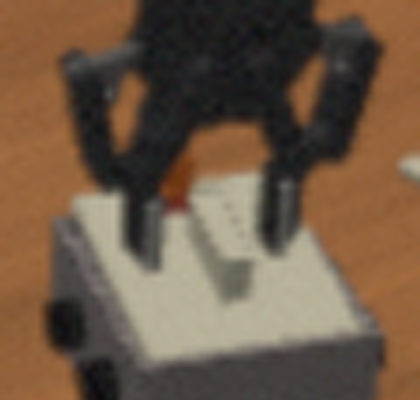

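The fingers straddle the ridge, with tips at (145,265) and (278,250) and the ridge between them. Next I close gently.

>>> arm_command(rows="0 0 0 0 0 0; 0 0 0 0 0 0; 0 0 0 0 0 0; 0 0 0 0 0 0; 0 0 0 0 0 0; 0 0 0 0 0 0; 0 0 0 0 0 0; 0 0 0 0 0 0", jaw=0, squeeze=35)

```text
t: 14.9
tool_pos: [0.5632, 0.1515, 0.1554]
tool_rot: [-0.579, -3.086, -0.005]
contact_force: [1.4, 5.0, 0.8]
opening: 0.0133
```

>>> arm_command(rows="0 0 2 0 0 0; 0 0 5 0 0 0; 0 0 8 0 0 0; 0 0 8 0 0 0")

```text
t: 15.4
tool_pos: [0.5632, 0.1514, 0.1637]
tool_rot: [-0.579, -3.086, -0.005]
contact_force: [-0.0, -0.1, -0.1]
opening: 0.0133
```

>>> arm_command(rows="0 0 10 0 0 0; 0 0 25 0 0 0; 0 0 45 0 0 0; 0 0 70 0 0 0; 0 0 95 0 0 0; 0 0 110 0 0 0; 0 0 115 0 0 0; 0 0 115 0 0 0")

```text
t: 16.4
tool_pos: [0.5631, 0.1513, 0.2786]
tool_rot: [-0.579, -3.085, -0.005]
contact_force: [-0.8, 0.1, -2.3]
opening: 0.0129
```

```bash
python3 - <<'E'
from h import *
a=snap("top");b=snap("scene");o=monitor.get_obs();print(o["tool_pos"],o["contact_force"],o["opening"],o["tool_rot"])
c1=cv2.resize(a["im"][180:280,170:270],None,fx=4,fy=4,interpolation=cv2.INTER_CUBIC)
c2=cv2.resize(b["im"][110:210,270:370],None,fx=4,fy=4,interpolation=cv2.INTER_CUBIC)[:400]
cv2.imwrite("pics/c5.png",np.hstack([c1,c2]))
E
```

```text
[0.56272218 0.15123207 0.27737593] [-0.16597933  0.00635649 -1.99456755] 0.013454707876583004 [-0.57881401 -3.08365798 -0.0039703 ]
```

View pics/c5.png

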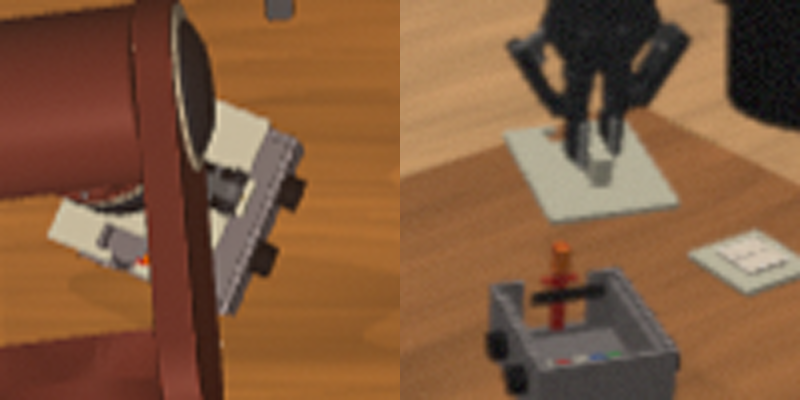

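```bash
cat > tilt.py <<'E'
from h import *
from scipy.spatial.transform import Rotation as Ro
def corners(pos,yaw,th,h):  # ridge point on plate top below TCP at pos-h ; th>0: tab edge (-x) up
    R=Ro.from_euler("z",yaw,degrees=True)*Ro.from_euler("y",th,degrees=True)
    return [np.array(pos)-[0,0,h]+R.apply([x/1000-.004,y/1000,0]) for x,y in((-58,48),(58,48),(58,-48),(-58,-48))]
E
python3 - <<'E'
from tilt import *
b=snap("scene");o=monitor.get_obs();print(o["tool_rot"])
for h in(.073,.078,.083):
  for th in(0,3,6):
    print(h,th,[tuple(np.round([(u-270+.5)*4-.5+400,(v-110+.5)*4-.5]).astype(int).tolist()) for u,v in(proj(b,c) for c in corners(o["tool_pos"],-21.3,th,h))])
E
```

```text
[-0.57875446 -3.08349434 -0.00390787]
0.073 0 [(624, 121), (682, 190), (553, 206), (503, 135)]
0.073 3 [(624, 117), (682, 194), (552, 210), (503, 131)]
0.073 6 [(625, 114), (681, 197), (552, 213), (504, 127)]
0.078 0 [(623, 127), (682, 196), (552, 213), (503, 141)]
0.078 3 [(624, 123), (681, 200), (552, 216), (503, 137)]
0.078 6 [(624, 120), (681, 203), (552, 220), (503, 134)]
0.083 0 [(623, 133), (681, 203), (552, 219), (503, 147)]
0.083 3 [(623, 129), (680, 206), (552, 223), (503, 143)]
0.083 6 [(624, 126), (680, 210), (552, 226), (503, 140)]
```

```bash
python3 - <<'E'
from scipy.spatial.transform import Rotation as Ro
import numpy as np
for f in(.25,.5,.75,1):
    y=-21.3+30.6*f; r=np.radians(y)
    print((Ro.from_rotvec(np.array([-np.sin(r),np.cos(r),0])*-5.6*f,degrees=True)*Ro.from_euler("z",30.6*f,degrees=True)).as_rotvec(degrees=True).round(2))
E
```

```text
[-0.42 -1.34  7.65]
[-0.66 -2.73 15.3 ]
[-0.72 -4.17 22.94]
[-0.59 -5.64 30.58]
```

>>> arm_command(rows="1 -20 0 -0.2 -0.7 3.8; 3 -60 0 -0.42 -1.34 7.65; 6 -110 0 -0.66 -2.73 15.3; 8 -160 0 -0.72 -4.17 22.94; 11 -210 0 -0.59 -5.64 30.58; 13 -255 0 -0.59 -5.64 30.58; 15 -285 0 -0.59 -5.64 30.58; 15.5 -301 -15 -0.59 -5.64 30.58; 15.5 -301 -50 -0.59 -5.64 30.58; 15.5 -301 -85 -0.59 -5.64 30.58; 15.5 -301 -105 -0.59 -5.64 30.58; 15.5 -301 -110 -0.59 -5.64 30.58")

```text
t: 18.05
tool_pos: [0.5772, -0.1489, 0.1648]
tool_rot: [-0.25, 3.042, 0.017]
contact_force: [-0.4, 0.3, -1.2]
opening: 0.0133
```

```bash
python3 - <<'E'
from h import *
a=snap("top");b=snap("scene");o=monitor.get_obs();print(o["tool_pos"],o["contact_force"],o["opening"],o["tool_rot"])
c1=cv2.resize(a["im"][170:270,270:370],None,fx=4,fy=4,interpolation=cv2.INTER_CUBIC)
c2=cv2.resize(b["im"][180:280,190:290],None,fx=4,fy=4,interpolation=cv2.INTER_CUBIC)
cv2.imwrite("pics/c6.png",np.hstack([c1,c2]))
E
```

```text
[ 0.5783334  -0.14947606  0.167123  ] [ 0.03878449 -0.0914401  -0.56199209] 0.013257985622958983 [-0.24912706  3.03886185  0.01439769]
```

View pics/c6.png

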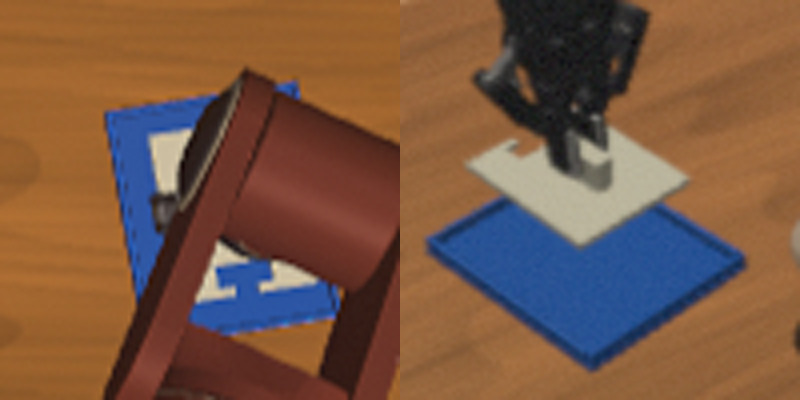

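```bash
python3 - <<'E'
from tilt import *
a=snap("top");b=snap("scene");o=monitor.get_obs()
M=Ro.from_rotvec(o["tool_rot"]).as_matrix();print("tool z",M[:,2],"x yaw",np.degrees(np.arctan2(-M[1,0],-M[0,0])))
g=o["tool_pos"]+M[:,2]*.078;print(g)
for th in(-3,0,3):
  C=corners(g,9.3,th,0)
  print(th,[tuple(np.round([(u-190+.5)*4-.5+400,(v-180+.5)*4-.5]).astype(int).tolist()) for u,v in(proj(b,c) for c in C)],
   [tuple(np.round([(u-270+.5)*4-.5,(v-170+.5)*4-.5]).astype(int).tolist()) for u,v in(proj(a,c) for c in C)])
E
```

```text
tool z [ 0.09396176  0.01578131 -0.99545072] x yaw 9.366730093648496
[ 0.58643759 -0.14871274  0.09121146]
-3 [(577, 109), (691, 172), (580, 237), (467, 167)] [(176, 295), (149, 126), (288, 104), (317, 274)]
0 [(577, 105), (691, 175), (581, 241), (467, 163)] [(177, 295), (148, 126), (288, 105), (318, 273)]
3 [(576, 102), (691, 179), (581, 244), (466, 160)] [(177, 295), (148, 127), (287, 106), (319, 273)]
```

>>> arm_command(rows="0 0 -15 0 0 0; 0 0 -35 0 0 0; 0 0 -52 0 0 0; 0 0 -62 0 0 0; 0 0 -67 0 0 0; 0 0 -68 0 0 0; 0 0 -68 0 0 0")

```text
t: 19.12
tool_pos: [0.5795, -0.1501, 0.1014]
tool_rot: [-0.249, 3.035, 0.011]
contact_force: [0.4, -0.3, -1.6]
opening: 0.0133
```

>>> arm_command(rows="0 0 -1 0 0 0; 0 0 -2 0 0 0; 0 0 -3 0 0 0; 0 0 -3 0 0 0")

```text
t: 19.62
tool_pos: [0.58, -0.1504, 0.0998]
tool_rot: [-0.249, 3.034, 0.011]
contact_force: [-4.5, 0.8, 6.5]
opening: 0.0132
```

>>> arm_command(rows="0 0 -1 0 0 0; 0 0 -2 0 0 0; 0 0 -2 0 0 0")

```text
t: 20.0
tool_pos: [0.5804, -0.1506, 0.0992]
tool_rot: [-0.249, 3.034, 0.01]
contact_force: [-5.0, -0.3, 7.4]
opening: 0.0132
```

```bash
python3 - <<'E'
from h import *
a=snap("top");b=snap("scene");o=monitor.get_obs();print(o["tool_pos"],o["contact_force"],o["wrist_torque"])
c1=cv2.resize(a["im"][180:265,285:370],None,fx=4.7,fy=4.7,interpolation=cv2.INTER_CUBIC)[:399]
c2=cv2.resize(b["im"][205:285,190:280],None,fx=5,fy=5,interpolation=cv2.INTER_CUBIC)[:399]
cv2.imwrite("pics/c7.png",np.hstack([c2,c1[:,:345]]))
E
```

```text
[ 0.58039997 -0.15061995  0.09913619] [-4.53723235  1.60924888  8.47851565] [0.20746834 0.38285437 0.07602195]
```

View pics/c7.png

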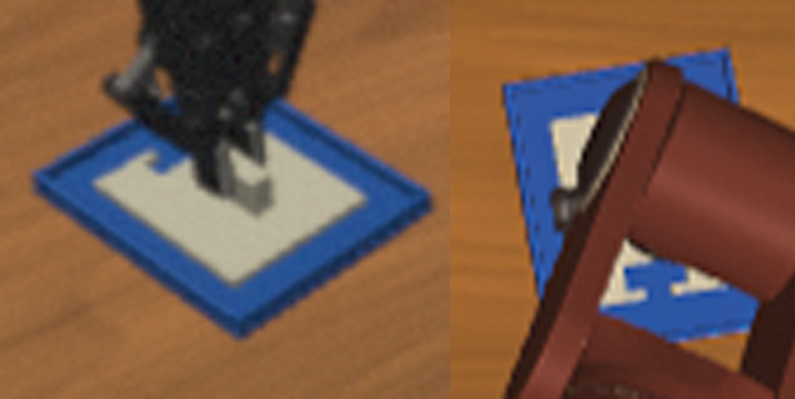

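The plate lies well inside the tray on its floor, and the 8 N force is a light contact. I'll ease up slightly, release, and retreat.

>>> arm_command(rows="0 0 0.5 0 0 0; 0 0 0.5 0 0 0; 0 0 0.5 0 0 0", squeeze=20)

```text
t: 20.48
tool_pos: [0.5805, -0.1507, 0.0995]
tool_rot: [-0.249, 3.033, 0.01]
contact_force: [-0.2, 1.0, -0.3]
opening: 0.0134
```

>>> arm_command(rows="0 0 0 0 0 0; 0 0 0 0 0 0; 0 0 0 0 0 0; 0 0 0 0 0 0; 0 0 0 0 0 0; 0 0 0 0 0 0; -0.5 0 5 0 0 0; -2 0 20 0 0 0; -5 -1 50 0 0 0; -9 -1.5 90 0 0 0; -12 -2 120 0 0 0; -13 -2 130 0 0 0", jaw=0.5)

```text
t: 21.98
tool_pos: [0.5685, -0.1532, 0.2335]
tool_rot: [-0.248, 3.028, 0.005]
contact_force: [-0.2, -0.2, 0.2]
opening: 0.0426
```

>>> arm_command(rows="-20 -20 20 0 0 0; -50 -60 50 0 0 0; -80 -110 70 0 0 0; -110 -160 70 0 0 0; -140 -210 70 0 0 0; -160 -240 70 0 0 0; -160 -240 70 0 0 0; -160 -240 70 0 0 0")

```text
t: 22.98
tool_pos: [0.4085, -0.3927, 0.3028]
tool_rot: [-0.248, 3.029, 0.007]
contact_force: [-0.9, -0.3, 0.4]
opening: 0.0429
```

```bash
python3 - <<'E'
from h import *
a=snap("top");b=snap("scene");o=monitor.get_obs();print(o["t"],o["tool_pos"],o["contact_force"],o["opening"])
c1=cv2.resize(a["im"][120:280,110:450],(800,376),interpolation=cv2.INTER_CUBIC)
c2=cv2.resize(b["im"][205:285,190:280],None,fx=2.5,fy=2.5,interpolation=cv2.INTER_CUBIC)
c3=cv2.resize(b["im"][150:270,110:430],(575,200),interpolation=cv2.INTER_CUBIC)
cv2.imwrite("pics/c8.png",np.vstack([c1,np.hstack([c2,c3])]))
E
```

```text
23.075 [ 0.40902183 -0.39220249  0.30311379] [ 0.27648547 -0.7209879  -0.1947723 ] 0.04269575696447441
```

View pics/c8.png

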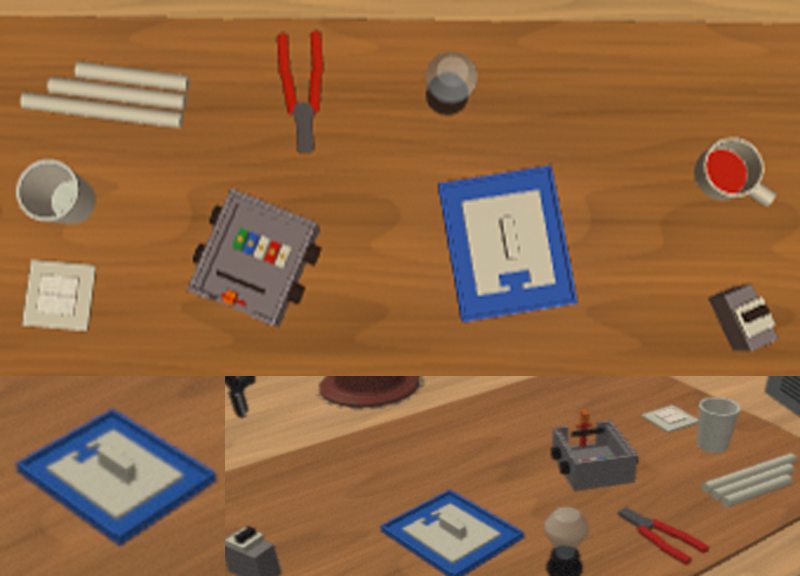

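The cover lies flat and ridge up, centred in the tray. The box is open with its tab intact and back at rest, and the bystanders are where they were. I'm handing the job in.

```bash
python3 -c "
from station import workorder
print(workorder.finish_job())"
```

```text
the job is handed in; nothing more can be done
None
```

The junction box is open and the job is handed in at about 23 s of the 58 s allowed. The cover lies flat and ridge up, centred in the blue tray.

- **Tab:** I pressed the orange pad with the closed fingertips in steps of about 1 mm, and the cover's tab edge sprang up. The inward force never read above about 6 N, against the 12 N limit. Friction added up to 3.4 N upward on the tool.
- **Cover:** I backed off, confirmed in the pictures that the tab edge was up, then lifted the cover straight up by its ridge. I levelled out its roughly 6° tilt before lowering it. It touched the tray floor at about 8–10 N, and I released it after the load had dropped to about zero.
- **Last checks:** The final pictures show the tab undamaged and back upright, the other objects where they were by eye, and the gripper clear of everything.
- **Disagreements:** The two cameras put the box about 12 mm and the tray about 5 mm above the work surface. I used those raised heights for the box. The cover also met the tray floor about 9 mm earlier than I had worked out, so I stopped there by force.

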